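# Uncover the embossing platen and check it for rocking with a straightedge

## Robot

A 7-joint arm with a two-finger parallel gripper is mounted at the origin on a cart in front of the work surface, level with it; the furniture and walls round the work are solid. World frame = base frame: x ahead of the robot, y to its left, z up, the work surface at z = 0. Lengths are in m, angles in rad, forces in N, time in s.
With the tool pointing down it reaches from about 0.4 to 0.9 m from the base axis. Payload 5.6 kg.
Tool frame: the origin (TCP) lies at the very end of the fingers, on their centre line; the grasp point (between the pads) lies 19 mm behind it; z points along the fingers, y is the direction in which the jaws open and shut (so a half turn about z gives the same grasp; the last joint's range is limited). The gripper opens to 92 mm and grips with 3 to 60 N. Pads are 20 mm wide; open, the fingers measure 128 mm over their backs; the gripper's body (75 mm by 189 mm) begins 69 mm behind the grasp point.
Start: joints at [-1.349, 0.468, -0.012, 1.603, 0.006, 1.071, -0.056], TCP at [0.17, 0.627, 0.215] pointing down, gripper open.
Joint ranges: [-2.53, 2.53], [-0.31, 2.02], [-1.57, 1.55], [0.28, 2.44], [-1.29, 4.43], [0.15, 1.84], [-2.92, 2.92]. Speed limits (rad/s): [2.57, 2.57, 3.14, 3.14, 3.14, 3.14, 3.14].

## Interface

Orientations are given as [roll, pitch, yaw] about the fixed x, y, z axes, in that order (R = Rz(yaw) Ry(pitch) Rx(roll)).
In Python, from cell import manip, fingers, kinematics, viewer, workorder gives the robot as it stands. Calls block until the motion is done:
- manip.movep(position, orientation): joint-space move of the TCP to a pose.
- manip.move_l(position, attitude=None, v=0.15, force_limit=None): straight line of the TCP; attitude=None keeps the orientation; v is the mean speed in m/s. With force_limit (N) it stops when the force on the tool has changed by that much, and returns True; else False.
- manip.set_joints(angles): joint-space move.
- fingers.command_gripper(opening, f_grip=None): finger opening in m; f_grip is the grip in N (None keeps the last); returns when the fingers have stopped.
- manip.wait(seconds).
- kinematics.inverse_kinematics(position, orientation): joint angles nearest the present ones, or None.
- viewer.grab_frame(name): name is "scene" or "side" or "wrist"; returns (picture, depth): 400x640x3 uint8, blue, green, red; 400x640 float32, m along the optical axis (not along the pixel's ray), 0 where there is no reading.
- viewer.camera_model(name): a dict with "mtx" (3x3 intrinsics, pixels), "position" and "attitude" of the camera in the world. Camera axes: x right, y up, looking along -z (the intrinsics and any distortion apply to the point x, -y, -z); pixel columns grow to the right and rows downward; lengths in m; the calibration is good to about 2 mm. A picture is of the moment at which its call begins: read the wrist's pose just before it. camera_model takes no time and is no camera call; for the wrist camera it gives the pose at the moment of the call.
A pose or a line that the arm cannot do raises manip.Unreachable and nothing moves.
- workorder.close_job(): hands the job in, once; it reports no verdict.
Trained networks look in the newest picture that a camera, given by its name, has taken for a name from the list of things; names that differ only in an ending like _2 or _b are one class to them, and where a whole thing is asked for, a point or a joint stands for the part that bears it (a point fixed in the world has none). Each returns a list of dicts, best first, with "conf" (0 to 1); they miss things now and then, are a little off and sometimes report something else, mostly with a low value. They report only what shows in the picture. A call takes as long as a camera call.
- viewer.boxes_of(camera, label): "at" ([x, y, z] in m, in world coordinates, good to about 4 mm: the middle of the surface that is visible of it).
- viewer.outline_of(camera, label): "region" (400x640 bool, what is visible of it).
Readings, each from a call of its own:
- manip.read_t(): time.
- manip.read_joint_positions(): joint angles.
- manip.read_qd(): joint speeds.
- manip.read_joint_efforts(): joint torques, N m.
- manip.read_ee_pos(): TCP position.
- manip.read_orientation(): TCP orientation.
- manip.read_ft_force(): force on the tool from outside, world axes, zero at the start.
- manip.read_wrist_torque(): the same for the moment, N m.
- manip.read_width(): finger opening in m.
Only numpy, scipy, OpenCV 4.12 (cv2) and the standard library are available. Lean on these libraries where they do the work, as an engineer would, in place of code of your own. Each camera call takes 0.05 s, during which the arm holds its last target.

## Task

Take the orange cover off the platen of the embossing die set and set it fully home, right way up, in the grey cradle: the guide pillars leave only the cover's middle free and the cradle's cheeks only its ends, so put it down on the bench on the way and take it again by one end. Then lay the aluminium straightedge lengthwise along the middle of the platen, let go of it, and push first its left end and then its right end (as seen from the robot) down until it meets the platen, to feel whether it rocks. Leave the straightedge lying level there, drop nothing, and do not move the mallet, the glue bottle or the red tin.

Things in the scene. Friction and masses are not known exactly. Their poses are not given: they have to be found in the camera images.
- die_set: Lower half of a four-pillar embossing die set, fixed. Dark steel shoe 120 (x) by 216 (y) by 16 mm; origin on the bench under its centre, x away from the robot, y (its length) to the robot's left. Four guide pillars, 16 mm diameter, at x = +-43, y = +-66 mm, tops 62 mm above the bench, 4 mm above the top of the cover when on: it can be gripped there only within 45 mm of its middle.
- platen_face (a point): Centre of the face of the bright steel platen, 45 (x) by 145 mm (y), in the middle of the die set (same axes), 36 mm above the bench. The face is bowed: flat over the middle 50 mm of its length, from there falling 2.5 mm to either end.
- cover_mid (a point): Centre (half-way up) of the loose orange plastic cover, a box open below, 60 (its x) by 160 (its y) by 42 mm high, walls 5 mm, about 0.11 kg. At the start it sits over the platen with 2.5 mm play, its rim on the shoe (centre 37 mm above the bench). Grip it across its 60 mm width. It is the same turned end for end.
- cover: The orange cover again; origin at the centre of its open underside (21 mm below its centre), axes as above, z up. Bare bench to put it down on: about 0.38 to 0.50 m ahead of the robot, from 0.05 m to its right to 0.14 m to its left.
- cradle: Grey sheet-steel cradle for the cover, fixed; origin on the bench under its centre, y along its length, z up. The cover stands in it open side down, lengthwise. Cheeks along the middle 92 mm, 65 mm apart inside (2.5 mm play each side), lips flared outwards, tops 54 mm above the bench: the cover, top at 47 mm, can be gripped here only at its ends, 64 mm from its middle.
- cradle_floor (a point): Centre of the cradle's floor, 5 mm above the bench (same axes); the cover's rim rests on it, its centre then 26 mm above the bench. At each end of the cradle, on a 40 mm wide floor tongue, is a stop 16 mm high and 36 mm wide; the stops are 168 mm apart inside (4 mm play at each end of the cover).
- straightedge_mid (a point): Centre of the loose aluminium box-section straightedge with black end caps: 24 (its x) by 160 (its y, its length) by 24 mm high, about 0.17 kg, lying on the grey mat (3 mm thick; centre 15 mm above the bench). Grip it across its width at the middle. On the platen its centre is 48 mm above the bench; it rocks on the bowed face by about 3 degrees either way and falls back level when let go.
- straightedge: The straightedge again; origin at the centre of its underside, y along its length, z up.
- end_a (a point): Spot on the top face of the straightedge, 10 mm from its +y end, where that end is pressed. With the straightedge level on the platen it is 60 mm above the bench; pressed down it sinks about 2.3 mm until the straightedge meets the platen.
- end_b (a point): The same spot 10 mm from the straightedge's -y end.
- mallet_mid (a point): Centre (24 mm above the bench) of the white-headed mallet with a wooden handle, 49 x 208 x 49 mm, lying on the bench; leave alone.
- glue_mid (a point): Centre (56 mm above the bench) of the white glue bottle, 43 mm diameter, 112 mm tall; leave alone.
- tin_mid (a point): Centre (20 mm above the bench) of the round red tin, 56 mm diameter, 35 mm tall; leave alone.

How it is judged:
On the way, in this order (a step that is already met when the one before it is completed fails the run):
1. the cover stands fully home in the cradle, released (x of cover_mid in the frame of cradle between -0.005 and 0.005 m and y of cover_mid in the frame of cradle between -0.007 and 0.007 m and z of cover_mid in the frame of cradle between 0.023 and 0.0295 m and angle between cover_mid's own z axis and vertical below 0.06 rad and angle between the y axis of cover and the y axis of cradle, either way round below 0.06 rad and contact force between the fingers and cover below 0.1 N), for 0.2 s.
2. the straightedge lies level and lengthwise on the middle of the platen, released (x of cover_mid in the frame of cradle between -0.005 and 0.005 m and y of cover_mid in the frame of cradle between -0.007 and 0.007 m and z of cover_mid in the frame of cradle between 0.023 and 0.0295 m and angle between cover_mid's own z axis and vertical below 0.06 rad and angle between the y axis of cover and the y axis of cradle, either way round below 0.06 rad and x of straightedge_mid in the frame of die_set between -0.012 and 0.012 m and y of straightedge_mid in the frame of die_set between -0.015 and 0.015 m and z of straightedge_mid in the frame of die_set between 0.046 and 0.0505 m and angle between the y axis of straightedge and the y axis of die_set, either way round below 0.12 rad and angle between the z axis of straightedge and the z axis of die_set, either way round below 0.02 rad and contact force between the fingers and straightedge below 0.1 N), for 0.2 s.
3. the left end of the straightedge is pressed down until it meets the platen (x of cover_mid in the frame of cradle between -0.005 and 0.005 m and y of cover_mid in the frame of cradle between -0.007 and 0.007 m and z of cover_mid in the frame of cradle between 0.023 and 0.0295 m and angle between cover_mid's own z axis and vertical below 0.06 rad and angle between the y axis of cover and the y axis of cradle, either way round below 0.06 rad and x of straightedge_mid in the frame of die_set between -0.012 and 0.012 m and y of straightedge_mid in the frame of die_set between -0.015 and 0.015 m and ((y of end_a in the frame of die_set above 0.04 m and z of end_a in the frame of die_set below 0.0588 m and horizontal distance between the grasp point and end_a below 0.035 m) or (y of end_b in the frame of die_set above 0.04 m and z of end_b in the frame of die_set below 0.0588 m and horizontal distance between the grasp point and end_b below 0.035 m))), for 0.1 s.
4. the right end of the straightedge is pressed down until it meets the platen (x of cover_mid in the frame of cradle between -0.005 and 0.005 m and y of cover_mid in the frame of cradle between -0.007 and 0.007 m and z of cover_mid in the frame of cradle between 0.023 and 0.0295 m and angle between cover_mid's own z axis and vertical below 0.06 rad and angle between the y axis of cover and the y axis of cradle, either way round below 0.06 rad and x of straightedge_mid in the frame of die_set between -0.012 and 0.012 m and y of straightedge_mid in the frame of die_set between -0.015 and 0.015 m and ((y of end_a in the frame of die_set below -0.04 m and z of end_a in the frame of die_set below 0.0588 m and horizontal distance between the grasp point and end_a below 0.035 m) or (y of end_b in the frame of die_set below -0.04 m and z of end_b in the frame of die_set below 0.0588 m and horizontal distance between the grasp point and end_b below 0.035 m))), for 0.1 s.
At the end, for the whole second after the job is handed in: Cover right way up on the cradle floor (within 5 mm across, 7 mm along, 0.06 rad in tilt and yaw); straightedge on the platen, centred within 12 mm across and 15 mm along, within 0.12 rad of its length, level within 0.02 rad; both released and at rest (all of step 2 and contact force between the fingers and cover below 0.1 N and linear speed of each of cover, straightedge below 0.01 m/s); the robot touches nothing.
It fails at once if the mallet, glue bottle or red tin is moved by more than 20 mm (distance of any of mallet_mid, glue_mid, tin_mid from where it was at the start of the episode above 0.02 m).
It fails at once if the cover is dropped (falls free at over 0.5 m/s) (contact force between the fingers and cover below 0.1 N and linear speed of cover above 0.5 m/s).
It fails at once if the straightedge is dropped (falls free at over 0.5 m/s) (contact force between the fingers and straightedge below 0.1 N and linear speed of straightedge above 0.5 m/s).
It fails at once if the cover is tipped over (angle between cover_mid's own z axis and vertical above 0.8 rad).
It also fails if it takes over 67 s, if anything falls off the work surface, if the arm or the gripper's body presses on something with over 40 N, if the wrist force passes 120 N, or if a joint passes its speed limit or range.

## Working session

There is one attempt and no reset: what is moved stays moved. The work goes in short steps, each a Python script; the robot and the scene stay as the last script left them, time stands still between calls to the robot, and variables do not carry over. Pictures are saved under pics/ and viewed, and the job is handed in when it is done.

```bash
ls; mkdir -p pics; python3 - <<'E'
from cell import manip, fingers, kinematics, viewer, workorder
import cv2,numpy as np
print(manip.read_t())
for c in ["scene","side"]:
    p,d=viewer.grab_frame(c); cv2.imwrite(f"pics/{c}0.png",p)
    m=viewer.camera_model(c); print(c,m)
    np.savez(f"pics/{c}0.npz",p=p,d=d,mtx=m['mtx'],pos=m['position'],att=m['attitude'])
    for n in ["die_set","cover","cradle","straightedge","platen_face","mallet_mid","glue_mid","tin_mid"]:
        try: print(n,[(np.round(b['at'],4),round(b['conf'],2)) for b in viewer.boxes_of(c,n)])
        except Exception as e: print(n,e)
print(manip.read_t())
E
```

```text
pics
0.0
scene {'mtx': array([[469.05070074,   0.        , 319.40652261],
       [  0.        , 469.05070074, 199.9645813 ],
       [  0.        ,   0.        ,   1.        ]]), 'position': array([-0.06832354, -1.10209903,  0.59638458]), 'attitude': array([ 1.12827142,  0.01670032, -0.5384874 ])}
die_set [(array([ 0.4897, -0.2643,  0.0172]), 0.76)]
cover [(array([ 0.5193, -0.2162,  0.0565]), 0.93)]
cradle [(array([0.6094, 0.0569, 0.0203]), 0.59)]
straightedge [(array([ 0.4898, -0.4206,  0.0251]), 0.7)]
platen_face [(array([ 0.4885, -0.2651,  0.0202]), 0.64)]
mallet_mid [(array([ 0.3455, -0.2089,  0.0286]), 0.87)]
glue_mid [(array([0.3946, 0.1731, 0.0531]), 0.83), (array([ 0.4915, -0.2619,  0.0185]), 0.17)]
tin_mid [(array([ 0.6528, -0.4149,  0.0322]), 0.76)]
side {'mtx': array([[516.42625995,   0.        , 313.54474506],
       [  0.        , 516.42625995, 193.68716842],
       [  0.        ,   0.        ,   1.        ]]), 'position': array([ 0.00687969, -1.0799499 ,  1.07218119]), 'attitude': array([ 0.80800799, -0.01619128, -0.45519226])}
die_set [(array([ 0.4904, -0.2608,  0.0203]), 0.6), (array([ 0.4886, -0.4152,  0.0283]), 0.42)]
cover [(array([ 0.5222, -0.2119,  0.0565]), 0.69)]
cradle [(array([0.6074, 0.0602, 0.01  ]), 0.79), (array([ 0.6579, -0.4151,  0.0386]), 0.71)]
straightedge [(array([ 0.4926, -0.4203,  0.0292]), 0.67), (array([0.6018, 0.0614, 0.0113]), 0.62)]
platen_face [(array([ 0.4933, -0.2611,  0.0128]), 0.67)]
mallet_mid [(array([ 0.3486, -0.1959,  0.0342]), 0.82), (array([ 0.6609, -0.417 ,  0.0423]), 0.45)]
glue_mid [(array([0.3963, 0.1671, 0.0605]), 0.67)]
tin_mid [(array([ 0.6601, -0.4194,  0.0384]), 0.75)]
0.9
```

View pics/scene0.png

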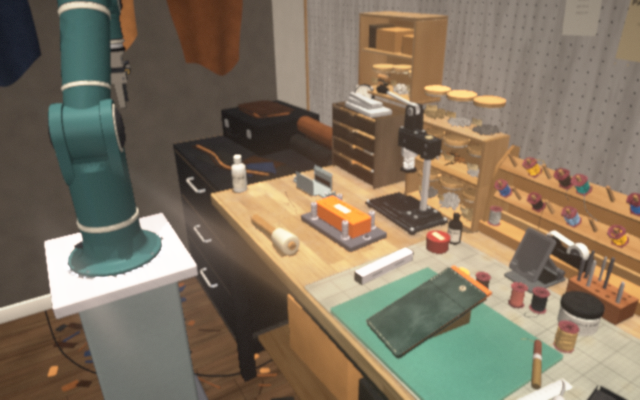

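View pics/side0.png

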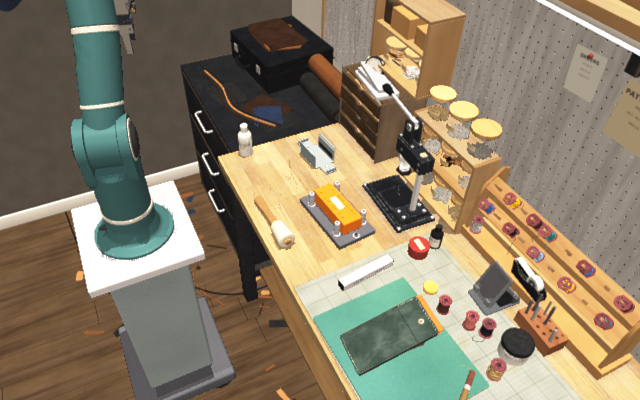

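Pictures: cover on die set at about (340,215) scene / (338,208) side; cradle (315,182)/(317,153); straightedge (385,265)/(366,272); press stand just behind the die set at (410,205). Now I'll estimate yaw from the outlines and depth.

```bash
cat > h.py <<'E'
from cell import manip, fingers, kinematics, viewer, workorder
import cv2,numpy as np
from scipy.spatial.transform import Rotation as R
def cloud(d,m):
    K=m['mtx'];v,u=np.mgrid[0:400,0:640]
    X=np.stack([(u-K[0,2])/K[0,0]*d,-(v-K[1,2])/K[1,1]*d,-d],-1)
    return R.from_euler('xyz',m['attitude']).apply(X.reshape(-1,3)).reshape(400,640,3)+m['position']
def rect(P):
    c,s,a=cv2.minAreaRect((P[:,:2]*1000).astype(np.float32))
    a=np.radians(a)
    if s[0]>s[1]: L,W=s; 
    else: L,W=s[1],s[0]; a+=np.pi/2
    # a: dir of long axis angle from x; yaw such that y axis is long
    y=(a-np.pi/2+np.pi/2)%np.pi-np.pi/2
    return np.round(np.array(c)/1000,4),round(L,1),round(W,1),round(np.degrees(y),2)
def pca(P):
    q=P[:,:2]-P[:,:2].mean(0); w,v=np.linalg.eigh(q.T@q); a=np.arctan2(v[1,1],v[0,1])
    return round(np.degrees((a-np.pi/2+np.pi/2)%np.pi-np.pi/2),2)
def look(c,name):
    m=viewer.camera_model(c); p,d=viewer.grab_frame(c); cv2.imwrite(f"pics/{name}.png",p)
    np.savez(f"pics/{name}.npz",p=p,d=d,mtx=m['mtx'],pos=m['position'],att=m['attitude'])
    return p,d,m
def load(n):
    z=np.load(f"pics/{n}.npz"); return z['p'],z['d'],dict(mtx=z['mtx'],position=z['pos'],attitude=z['att'])
E
python3 - <<'E'
from h import *
for c in ["scene","side"]:
    p,d,m=look(c,c+"1"); C=cloud(d,m)
    for n,z0,z1 in [("cover",.05,.07),("straightedge",.018,.04),("die_set",.005,.03),("cradle",-.01,.07)]:
        o=viewer.outline_of(c,n)
        if not o: print(n,'none');continue
        k=o[0]['region'].astype(np.uint8); 
        k=cv2.erode(k,np.ones((3,3),np.uint8))>0
        k&=(d>0)
        P=C[k]; Q=P[(P[:,2]>z0)&(P[:,2]<z1)]
        print(c,n,o[0]['conf'],len(P),len(Q),np.round(np.median(Q,0),4) if len(Q) else '', rect(Q) if len(Q)>5 else '',pca(Q))
print(viewer.camera_model("wrist"),manip.read_orientation())
E
```

```text
scene cover 0.97 1089 671 [ 0.5231 -0.2071  0.0585] (array([ 0.5264, -0.2002]), 160.9, 58.6, np.float64(3.81)) 6.16
scene straightedge 0.6 734 531 [ 0.4911 -0.4203  0.0268] (array([ 0.4977, -0.4171]), 159.1, 22.3, np.float64(-83.75)) -84.17
scene die_set 0.77 1010 881 [ 0.4878 -0.2698  0.0161] (array([ 0.5218, -0.2005]), 216.0, 116.2, np.float64(8.11)) 23.81
scene cradle 0.65 761 761 [ 0.4903 -0.422   0.0253] (array([ 0.4977, -0.4164]), 159.2, 24.3, np.float64(-83.28)) -84.53
side cover 0.85 1057 852 [ 0.5263 -0.2058  0.0594] (array([ 0.5272, -0.1984]), 160.0, 58.8, np.float64(4.5)) 4.09
side straightedge 0.84 548 483 [ 0.4994 -0.4171  0.0276] (array([ 0.4982, -0.4148]), 154.6, 24.9, np.float64(-82.93)) -82.95
side die_set 0.59 1065 906 [ 0.4914 -0.2665  0.0173] (array([ 0.5282, -0.1986]), 216.9, 118.7, np.float64(6.09)) 25.09
side cradle 0.79 661 661 [0.606  0.0603 0.0096] (array([0.5988, 0.0689]), 175.6, 82.7, np.float64(6.83)) -4.47
{'mtx': array([[347.28031067,   0.        , 321.57779578],
       [  0.        , 347.28031067, 199.11385483],
       [  0.        ,   0.        ,   1.        ]]), 'position': array([0.10307476, 0.64638898, 0.38504894]), 'attitude': array([-2.51362376e-01,  1.13020683e-06,  1.30530934e+00])} [3.14151786e+00 3.19797966e-05 2.87672667e+00]
```

```bash
python3 - <<'E'
from h import *
t=manip.read_t()
manip.movep([0.55,-0.06,0.36],[np.pi,0,1.658]); print(manip.read_t()-t,np.round(manip.read_joint_positions(),3))
p,d,m=look("wrist","w1"); C=cloud(d,m)
for n,z0,z1 in [("cover",.05,.07),("straightedge",.018,.04),("die_set",.005,.03),("cradle",-.01,.07)]:
    print(n,[(np.round(b['at'],4),round(b['conf'],2)) for b in viewer.boxes_of("wrist",n)])
    for o in viewer.outline_of("wrist",n)[:2]:
        k=(o['region'])&(d>0); P=C[k]; Q=P[(P[:,2]>z0)&(P[:,2]<z1)]
        if len(Q)>5: print('  ',o['conf'],len(P),len(Q),np.round(np.median(Q,0),4),rect(Q),pca(Q))
E
```

```text
2.8083000000000005 [-0.637  0.214  0.82   1.696 -0.162  1.302  0.304]
cover [(array([ 0.5319, -0.1833,  0.0557]), 0.58), (array([ 0.5014, -0.4072,  0.0292]), 0.35)]
   0.65 4438 4178 [ 0.5292 -0.1879  0.0585] (array([ 0.5295, -0.1947]), 160.6, 60.0, np.float64(4.79)) 4.62
straightedge [(array([ 0.5014, -0.4062,  0.023 ]), 0.67)]
   0.56 1945 1428 [ 0.4999 -0.4088  0.0271] (array([ 0.5006, -0.4122]), 158.5, 27.5, np.float64(-83.51)) -83.89
   0.41 1083 944 [ 0.6621 -0.3993  0.0378] (array([ 0.6638, -0.4051]), 55.8, 55.2, np.float64(17.69)) 16.65
die_set [(array([ 0.5306, -0.1691,  0.0131]), 0.55)]
   0.58 5109 4438 [ 0.5362 -0.1644  0.0165] (array([ 0.5291, -0.1938]), 214.4, 120.0, np.float64(5.02)) 8.07
cradle [(array([0.5974, 0.0743, 0.0077]), 0.69)]
   0.9 6364 6364 [0.6008 0.0747 0.0058] (array([0.6037, 0.0726]), 181.5, 90.4, np.float64(5.56)) 5.79
```

View pics/w1.png

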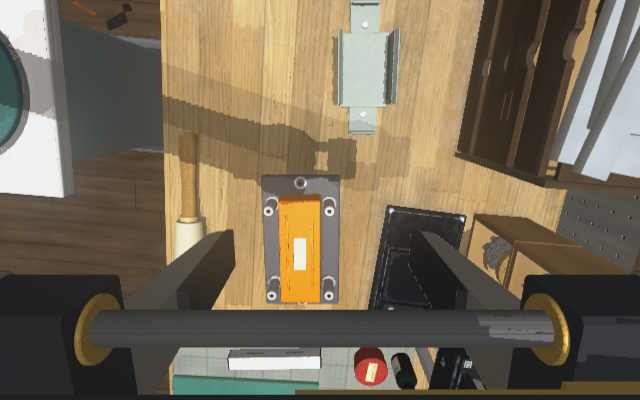

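The wrist view shows the cover (300,250) on the die set, cradle (365,70), and press base just right of the die set (410,255). Next: press-base clearance, then grasp.

```bash
python3 - <<'E'
from h import *
for n in ["side1","w1"]:
    p,d,m=load(n); C=cloud(d,m)[d>0]
    for y0 in np.arange(-.32,.16,.06):
        k=(C[:,1]>y0)&(C[:,1]<y0+.06)&(C[:,0]>.595)&(C[:,0]<.8)
        print(n,round(y0,2),[(round(x,2),round(float(C[k&(C[:,0]>x)&(C[:,0]<x+.03)][:,2].max()),3)) for x in np.arange(.6,.8,.03) if (k&(C[:,0]>x)&(C[:,0]<x+.03)).sum()>3])
    # cradle detail
    k=(abs(C[:,0]-.603)<.06)&(abs(C[:,1]-.072)<.12)&(C[:,2]>.03)&(C[:,2]<.07)
    print('cheeks',k.sum(),rect(C[k]))
    # pillars tops
    k=(abs(C[:,0]-.528)<.06)&(abs(C[:,1]+.197)<.12)&(C[:,2]>.0)&(C[:,2]<.03); print('die',rect(C[k]))
E
```

```text
side1 -0.32 [(np.float64(0.6), 0.006), (np.float64(0.63), 0.033), (np.float64(0.66), 0.248), (np.float64(0.69), 0.257), (np.float64(0.72), 0.254), (np.float64(0.75), 0.046), (np.float64(0.78), 0.25)]
side1 -0.26 [(np.float64(0.6), 0.007), (np.float64(0.63), 0.026), (np.float64(0.66), 0.047), (np.float64(0.69), 0.318), (np.float64(0.72), 0.316), (np.float64(0.75), 0.046), (np.float64(0.78), 0.251)]
side1 -0.2 [(np.float64(0.6), 0.008), (np.float64(0.63), 0.025), (np.float64(0.66), 0.044), (np.float64(0.69), 0.325), (np.float64(0.72), 0.321), (np.float64(0.75), 0.045), (np.float64(0.78), 0.249)]
side1 -0.14 [(np.float64(0.6), 0.01), (np.float64(0.63), 0.022), (np.float64(0.66), 0.029), (np.float64(0.69), 0.338), (np.float64(0.72), 0.339), (np.float64(0.75), 0.032), (np.float64(0.78), 0.247)]
side1 -0.08 [(np.float64(0.6), 0.008), (np.float64(0.63), 0.008), (np.float64(0.66), 0.007), (np.float64(0.69), 0.007), (np.float64(0.72), 0.27), (np.float64(0.75), 0.265), (np.float64(0.78), 0.23)]
side1 -0.02 [(np.float64(0.6), 0.022), (np.float64(0.63), 0.057), (np.float64(0.66), 0.009), (np.flo
[... 1527 characters left out ...]
64(0.6), 0.464), (np.float64(0.63), 0.057), (np.float64(0.66), 0.004), (np.float64(0.69), 0.004), (np.float64(0.72), 0.267), (np.float64(0.75), 0.268), (np.float64(0.78), 0.255)]
w1 0.04 [(np.float64(0.6), 0.047), (np.float64(0.63), 0.056), (np.float64(0.66), 0.003), (np.float64(0.69), 0.004), (np.float64(0.72), 0.217), (np.float64(0.75), 0.267), (np.float64(0.78), 0.176)]
w1 0.1 [(np.float64(0.6), 0.054), (np.float64(0.63), 0.056), (np.float64(0.66), 0.004), (np.float64(0.69), 0.003), (np.float64(0.72), 0.217), (np.float64(0.75), 0.254), (np.float64(0.78), 0.177)]
cheeks 1041 (array([0.5984, 0.0705]), 92.1, 79.6, np.float64(5.49))
die (array([ 0.528, -0.197]), 239.9, 120.0, np.float64(0.0))
```

```bash
python3 - <<'E'
from h import *
t=manip.read_t()
psi=np.radians(94.8); A=[np.pi,0,psi]
manip.movep([0.528,-0.197,0.14],A)
p,d,m=look("wrist","w2"); 
print(np.round(manip.read_joint_positions(),3))
print(manip.move_l([0.528,-0.197,0.027],v=0.12,force_limit=8))
print(fingers.command_gripper(0.03,25)); print(manip.read_width(),manip.read_ft_force(),manip.read_ee_pos())
print(manip.read_t()-t)
E
```

```text
[-0.288  0.495  0.76   1.918 -0.434  0.896  0.775]
False
False
0.06003999696369332 [-1.12234429  0.80977844  1.88013756] [ 0.52825528 -0.19695694  0.02722655]
2.7417000000000007
```

View pics/w2.png

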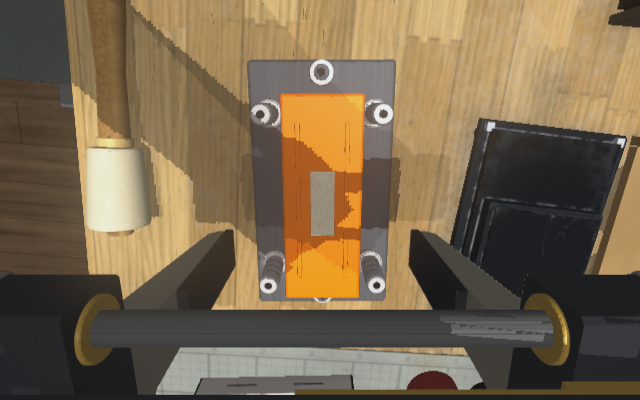

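```bash
python3 - <<'E'
from h import *
t=manip.read_t()
manip.move_l([0.528,-0.197,0.125],v=0.12)
print(manip.read_width())
A=[np.pi,0,np.radians(95.5)]
manip.movep([0.45,0.04,0.10],A)
p,d,m=look("wrist","w3"); 
print(np.round(manip.read_joint_positions(),3))
print(manip.move_l([0.45,0.04,0.020],v=0.12))
print(manip.move_l([0.45,0.04,0.008],v=0.03,force_limit=4),manip.read_ee_pos(),manip.read_width())
fingers.command_gripper(0.08)
print(manip.read_ee_pos())
manip.move_l([0.45,0.04,0.10],v=0.15)
manip.movep([0.54,0.00,0.26],A)
p,d,m=look("wrist","w4"); C=cloud(d,m)
for n,z0,z1 in [("cover",.035,.055),("cradle",-.01,.07)]:
    for o in viewer.outline_of("wrist",n)[:2]:
        k=(o['region'])&(d>0); P=C[k]; Q=P[(P[:,2]>z0)&(P[:,2]<z1)]
        if len(Q)>5: print(n,o['conf'],len(P),len(Q),np.round(np.median(Q,0),4),rect(Q),pca(Q))
print(manip.read_t()-t,manip.read_t())
E
```

```text
0.05980813898650658
[-0.803  0.379  0.769  2.203 -0.409  0.701  0.342]
False
True [0.45053082 0.04032361 0.01057554] 0.05984326381023342
[0.45000936 0.04022036 0.01051544]
cover 0.72 8773 8197 [0.4508 0.049  0.0426] (array([0.4503, 0.0427]), 159.5, 60.6, np.float64(5.58)) 5.43
cover 0.6 9785 1640 [ 0.5284 -0.166   0.0361] (array([ 0.5294, -0.1923]), 144.6, 101.5, np.float64(4.87)) 4.33
cradle 0.65 9099 9099 [0.6021 0.0748 0.0058] (array([0.6066, 0.0693]), 182.3, 95.5, np.float64(5.34)) 5.55
5.3416999999999994 12.7417
```

View pics/w4.png

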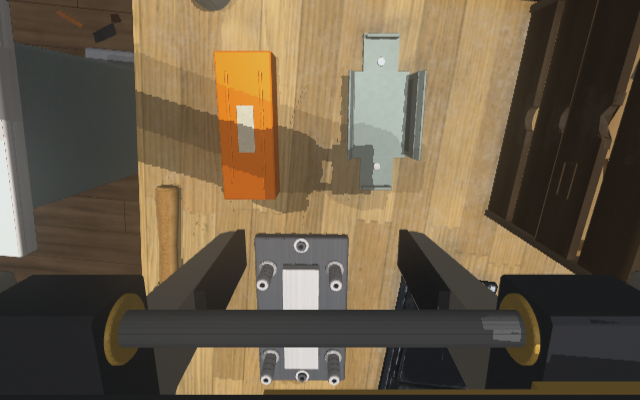

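View pics/w3.png

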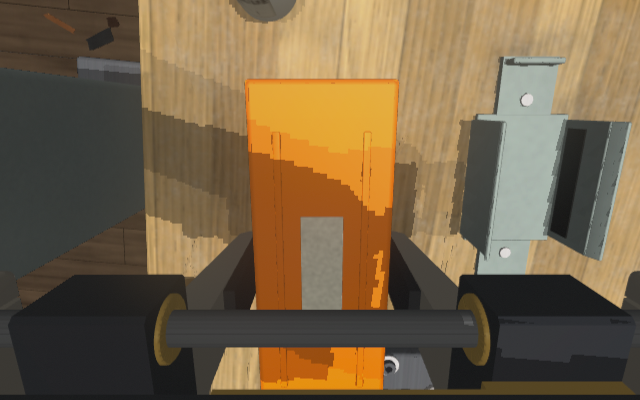

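```bash
python3 - <<'E'
from h import *
yaw=np.radians(5.5)
Rm=np.array([[np.cos(yaw),np.sin(yaw)],[-np.sin(yaw),np.cos(yaw)]])
c0=np.array([.602,.072])
for n in ["w1","w3","w4"]:
    p,d,m=load(n); C=cloud(d,m)[d>0]
    q=(C[:,:2]-c0)@Rm.T; z=C[:,2]
    k=(abs(q[:,0])<.06)&(abs(q[:,1])<.12)
    q=q[k];z=z[k]
    t=(z>.05)&(z<.065); print(n,'tops n',t.sum(),rect(np.c_[q[t]]),'x L',np.round(np.percentile(q[t&(q[:,0]<0)][:,0],[2,50,98]),4),'R',np.round(np.percentile(q[t&(q[:,0]>0)][:,0],[2,50,98]),4),'y',np.round([q[t&(q[:,0]>0)][:,1].min(),q[t&(q[:,0]>0)][:,1].max()],4))
    s=(z>.014)&(z<.025)&(abs(q[:,0])<.02)
    for sg in (-1,1):
        a=s&(q[:,1]*sg>.07); print('  stop',sg,a.sum(), np.round([q[a][:,0].min(),q[a][:,0].max(),q[a][:,1].min(),q[a][:,1].max()],4) if a.sum() else '')
    f=(z>.0065)&(z<.012)&(abs(q[:,1])<.04)
    print('  floor x',np.round(np.percentile(q[f][:,0],[1,99]),4), 'bench z',np.median(z[(abs(q[:,0])>.05)]), 'floor z',np.median(z[abs(q[:,1])<.03]))
E
```

```text
w1 tops n 590 (array([-0.0037, -0.0009]), 91.4, 79.7, np.float64(-0.2)) x L [-0.0435 -0.041  -0.0388] R [0.0308 0.0333 0.0358] y [-0.0468  0.0446]
  stop -1 49 [-0.0198  0.014  -0.0881 -0.0853]
  stop 1 99 [-0.0196  0.0138  0.0823  0.0869]
  floor x [-0.0332  0.028 ] bench z 0.46201103292027823 floor z 0.0053386202391148
w3 tops n 2318 (array([-0.0038, -0.0011]), 91.6, 80.4, np.float64(-0.2)) x L [-0.0437 -0.0424 -0.0405] R [0.0306 0.0331 0.0356] y [-0.0471  0.0446]
  stop -1 0 
  stop 1 295 [-0.02    0.0142  0.0825  0.0865]
  floor x [-0.0408  0.0296] bench z 0.0003021097207614454 floor z 0.013135088574823595
w4 tops n 856 (array([-0.0037, -0.0012]), 92.0, 79.6, np.float64(-0.16)) x L [-0.0434 -0.0413 -0.0388] R [0.0307 0.0332 0.0358] y [-0.047   0.0441]
  stop -1 110 [-0.0193  0.0139 -0.0893 -0.085 ]
  stop 1 120 [-0.0199  0.0139  0.0826  0.086 ]
  floor x [-0.0405  0.0284] bench z 0.0012343308503179329 floor z 0.005476749774625339
```

```bash
python3 - <<'E'
from h import *
t=manip.read_t()
A=[np.pi,0,np.radians(95.5)]
manip.movep([0.4561,-0.0210,0.09],A)
print(manip.move_l([0.4561,-0.0210,0.009],v=0.12,force_limit=8))
fingers.command_gripper(0.03,45)
print(manip.read_width(),manip.read_ee_pos(),manip.read_ft_force())
A=[np.pi,0,np.radians(95.3)]
manip.move_l([0.4561,-0.0210,0.100],v=0.1)
manip.movep([0.6040,0.0068,0.100],A)
p,d,m=look("wrist","w5"); C=cloud(d,m)
print(np.round(manip.read_joint_positions(),3),manip.read_width(),manip.read_ee_pos())
for o in viewer.outline_of("wrist","cover")[:1]:
    k=(o['region'])&(d>0); P=C[k]; P=P[(P[:,2]>.12)&(P[:,2]<.15)]
    print(len(P),rect(P)); G=np.c_[P[:,:2]-P[:,:2].mean(0),np.ones(len(P))]; s=np.linalg.lstsq(G,P[:,2],rcond=None)[0]; print('slope',s)
print(manip.read_t()-t,manip.read_t())
E
```

```text
False
0.059855700243262325 [ 0.4564986  -0.02080343  0.00945973] [-1.84950901  1.23476941  6.52330551]
[-0.617  0.631  0.756  1.847 -0.548  0.887  0.494] 0.05981583066485221 [0.60240902 0.00594472 0.09914566]
45789 (array([0.5979, 0.0522]), 125.4, 62.6, np.float64(5.17))
slope [-4.76730495e-03 -4.62740906e-05  1.31677207e-01]
3.8499999999999996 16.5917
```

View pics/w5.png

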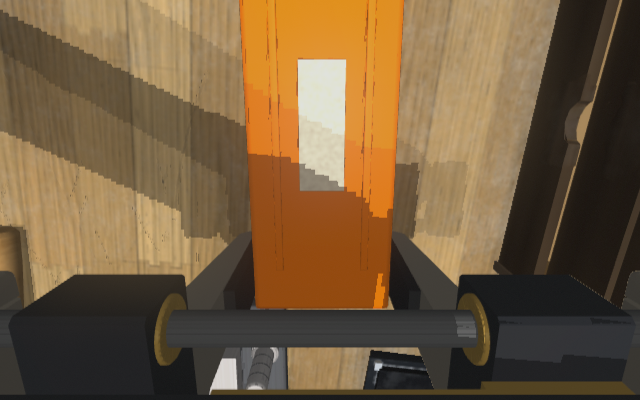

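Held level; the cover hides the cradle. I'll check settling, then lower with force limits.

```bash
python3 - <<'E'
from h import *
t=manip.read_t()
print(manip.read_ee_pos(),manip.read_orientation())
s=manip.move_l([0.6040,0.0068,0.070],v=0.1,force_limit=10); print(s,manip.read_ee_pos())
s=manip.move_l([0.6040,0.0068,0.018],v=0.05,force_limit=6); print(s,manip.read_ee_pos(),manip.read_ft_force())
if not s:
    s=manip.move_l([0.6040,0.0068,0.012],v=0.03,force_limit=5); print(s,manip.read_ee_pos(),manip.read_ft_force())
look("wrist","w6");look("side","s6")
print(manip.read_t()-t)
E
```

```text
[0.60239557 0.00602053 0.09949693] [-3.13964227e+00 -6.03979816e-05  1.66185303e+00]
False [0.60338981 0.00666203 0.06934232]
False [0.60430744 0.0067881  0.01834433] [ 0.25515048 -0.01191883  0.27945055]
True [0.60483404 0.00681239 0.01433876] [-0.89003104 -0.03234517  4.44420453]
1.9750000000000014
```

View pics/w6.png

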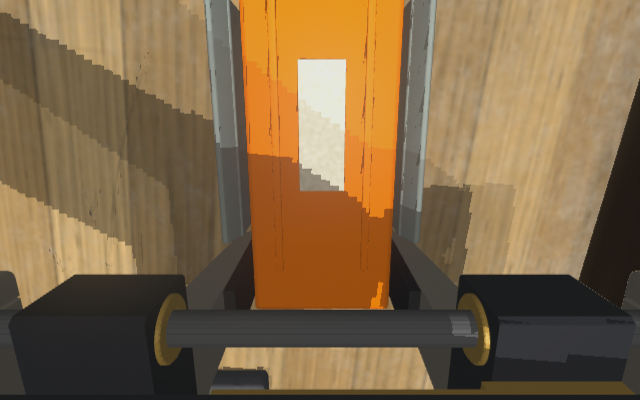

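```bash
python3 - <<'E'
from h import *
t=manip.read_t()
fingers.command_gripper(0.085); 
manip.move_l([0.6045,0.0068,0.13],v=0.18)
p,d,m=look("wrist","w7")
print(kinematics.inverse_kinematics([0.50,-0.414,0.15],[np.pi,0,np.radians(6.6)]))
manip.movep([0.52,-0.20,0.25],[np.pi,0,np.radians(94.9)])
p,d,m=look("wrist","w8"); C=cloud(d,m)
for n,z0,z1 in [("cover",.038,.06),("straightedge",.018,.04),("die_set",.012,.024),("platen_face",.03,.045)]:
    for o in viewer.outline_of("wrist",n)[:2]:
        k=(o['region'])&(d>0); P=C[k]; Q=P[(P[:,2]>z0)&(P[:,2]<z1)]
        if len(Q)>5: print(n,o['conf'],len(P),len(Q),np.round(np.median(Q,0),4),rect(Q),pca(Q))
print(manip.read_t()-t,manip.read_t())
E
```

```text
[-0.06044327  0.77451206  1.07857574  1.70781471 -0.74900528  1.13178844
 -0.21256391]
die_set 0.75 18407 12161 [ 0.5256 -0.1769  0.0165] (array([ 0.5294, -0.1943]), 215.0, 120.0, np.float64(5.01)) 4.58
platen_face 0.74 18348 5301 [ 0.5292 -0.1901  0.0357] (array([ 0.5294, -0.1943]), 145.9, 99.6, np.float64(5.03)) 4.94
2.6416000000000004 21.2083
```

View pics/w7.png

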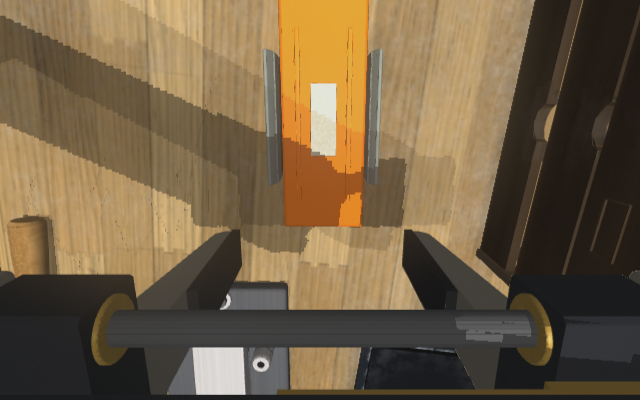

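View pics/w8.png

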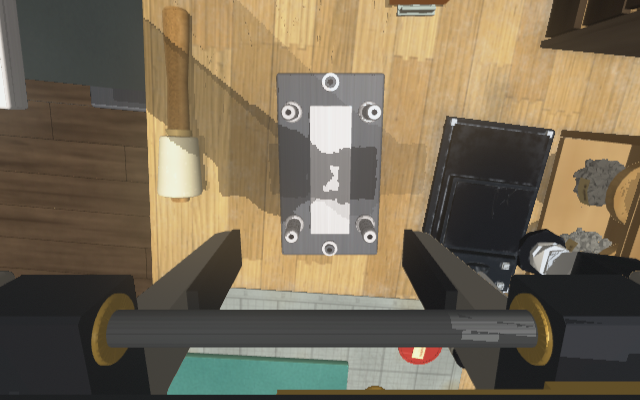

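```bash
python3 - <<'E'
from h import *
yaw=np.radians(5.3);Rm=np.array([[np.cos(yaw),np.sin(yaw)],[-np.sin(yaw),np.cos(yaw)]])
p,d,m=load("w7");C=cloud(d,m);h=cv2.cvtColor(p,cv2.COLOR_BGR2HSV)
k=(h[...,0]<20)&(h[...,1]>170)&(d>0)&(C[...,2]>.035)&(C[...,2]<.06)&(abs(C[...,0]-.6)<.06)&(abs(C[...,1]-.07)<.12)
P=C[k]; q=(P[:,:2]-[.5984,.0705])@Rm.T; print(len(P),np.round([*np.percentile(q[:,0],[.5,99.5]),*np.percentile(q[:,1],[.2,99.8])],4),np.median(P[:,2]))
print(np.linalg.lstsq(np.c_[q,np.ones(len(q))],P[:,2],rcond=None)[0])
t=manip.read_t()
A=[np.pi,0,np.radians(6.6)]
manip.movep([0.46,-0.405,0.19],A)
print(np.round(manip.read_joint_positions(),3))
p,d,m=look("wrist","w9"); C=cloud(d,m)
for n,z0,z1 in [("straightedge",.018,.04)]:
    for o in viewer.outline_of("wrist",n)[:2]:
        k=(o['region'])&(d>0); P=C[k]; Q=P[(P[:,2]>z0)&(P[:,2]<z1)]
        if len(Q)>5: print(n,o['conf'],len(P),len(Q),np.round(np.median(Q,0),4),rect(Q),pca(Q))
print(manip.read_t()-t,manip.read_t())
E
```

```text
16664 [-0.0288  0.0301 -0.0785  0.0766] 0.04745196350659153
[-1.45676253e-03 -1.22673212e-05  4.74579132e-02]
[-0.124  0.701  1.177  1.772 -0.706  1.165 -0.179]
straightedge 0.75 4222 4204 [ 0.5079 -0.4115  0.0275] (array([ 0.4997, -0.4121]), 160.0, 24.1, np.float64(-83.78)) -83.68
0.991699999999998 22.2
```

View pics/w9.png

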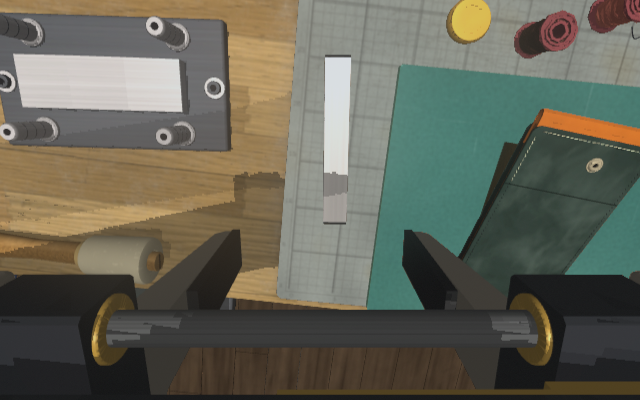

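```bash
python3 - <<'E'
from h import *
t=manip.read_t()
A=[np.pi,0,np.radians(6.3)]
fingers.command_gripper(0.06)
manip.movep([0.499,-0.4125,0.10],A)
print(manip.move_l([0.499,-0.4125,0.0075],v=0.1,force_limit=8))
fingers.command_gripper(0.005,35)
print(manip.read_width(),manip.read_ee_pos(),manip.read_ft_force())
manip.move_l([0.499,-0.4125,0.14],v=0.12)
B=[np.pi,0,np.radians(95.0)]
manip.movep([0.529,-0.1955,0.14],B)
p,d,m=look("wrist","w10"); C=cloud(d,m)
print(manip.read_ee_pos(),manip.read_width())
for o in viewer.outline_of("wrist","straightedge")[:1]:
    k=(o['region'])&(d>0); P=C[k]; P=P[(P[:,2]>.14)&(P[:,2]<.18)]
    print(len(P),rect(P)); G=np.c_[P[:,:2]-P[:,:2].mean(0),np.ones(len(P))]; print('slope',np.linalg.lstsq(G,P[:,2],rcond=None)[0])
print(manip.read_t()-t,manip.read_t())
E
```

```text
False
0.02351936161866054 [ 0.49911113 -0.4125698   0.00762843] [0.65529921 0.57867775 0.25310132]
[ 0.52861828 -0.19731778  0.13998891] 0.023769351770122533
14071 (array([ 0.5277, -0.1916]), 153.4, 25.7, np.float64(4.75))
slope [ 0.00157402 -0.00081251  0.15976093]
5.0333000000000006 27.2333
```

View pics/w10.png

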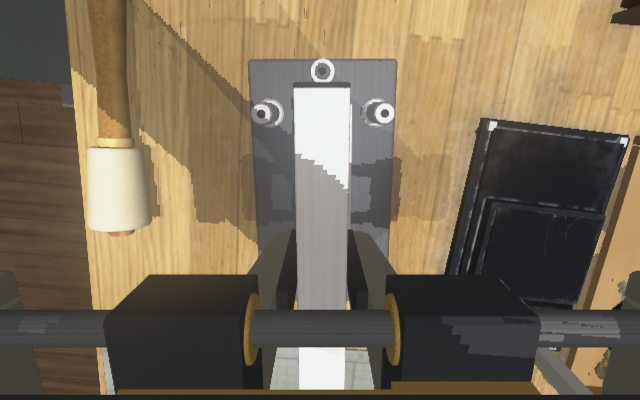

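```bash
python3 - <<'E'
from h import *
t=manip.read_t()
print(manip.move_l([0.529,-0.1955,0.048],v=0.1,force_limit=8),manip.read_ee_pos())
print(manip.move_l([0.529,-0.1955,0.037],v=0.02,force_limit=3),manip.read_ee_pos(),manip.read_ft_force())
fingers.command_gripper(0.05)
manip.move_l([0.529,-0.1955,0.15],v=0.12)
B=[np.pi,0,np.radians(95.0)]
manip.movep([0.523,-0.26,0.20],B)
p,d,m=look("wrist","w11"); C=cloud(d,m)
for n,z0,z1 in [("straightedge",.05,.075),("die_set",.012,.024)]:
  for o in viewer.outline_of("wrist",n)[:1]:
    k=(o['region'])&(d>0); P=C[k]; P=P[(P[:,2]>z0)&(P[:,2]<z1)]
    print(n,o['conf'],len(P),rect(P)); G=np.c_[P[:,:2]-P[:,:2].mean(0),np.ones(len(P))]; print('slope',np.linalg.lstsq(G,P[:,2],rcond=None)[0])
print(manip.read_t()-t,manip.read_t())
E
```

```text
False [ 0.5294885  -0.19581401  0.04855551]
True [ 0.52930971 -0.19539301  0.04051626] [0.24550392 0.58831105 4.01673699]
straightedge 0.7 5279 (array([ 0.5294, -0.1939]), 159.5, 23.9, np.float64(4.84))
slope [-0.00038489  0.0002098   0.06038822]
die_set 0.68 16139 (array([ 0.5297, -0.1971]), 211.7, 120.4, np.float64(4.99))
slope [-0.00067258  0.00087174  0.01665785]
3.6999999999999993 30.9333
```

View pics/w11.png

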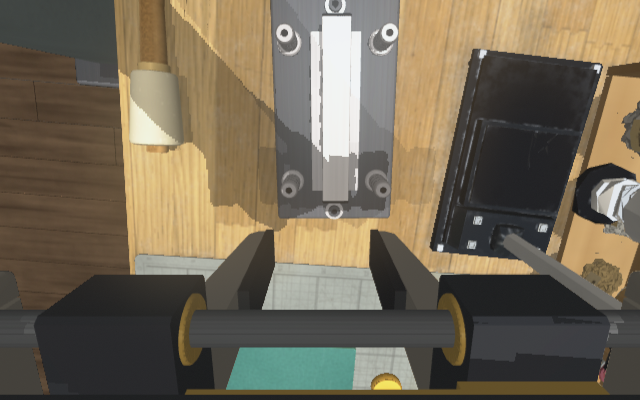

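```bash
python3 - <<'E'
from h import *
t=manip.read_t()
B=[np.pi,0,np.radians(95.0)]
fingers.command_gripper(0.0,10); print(manip.read_width())
manip.movep([0.523,-0.1247,0.085],B)
print(manip.move_l([0.523,-0.1247,0.066],v=0.08,force_limit=6),manip.read_ee_pos())
print(manip.move_l([0.523,-0.1247,0.053],v=0.015,force_limit=8),manip.read_ee_pos(),manip.read_ft_force())
manip.wait(0.3); print(manip.read_ee_pos(),manip.read_ft_force())
look("side","s12")
manip.move_l([0.523,-0.1247,0.09],v=0.05)
print(manip.read_t()-t,manip.read_t())
E
```

```text
0.0007095880454470662
False [ 0.52260957 -0.12551019  0.06562331]
True [ 0.52314459 -0.12411811  0.0583571 ] [-1.14595944 -0.58758752  5.90458644]
[ 0.52314955 -0.12411827  0.05834366] [-1.28694031  1.21218492  6.23613757]
3.6750000000000007 34.6083
```

Contact stopped at z=0.0583 with about 6 N. I'll press again harder to confirm it bottomed, then look.

```bash
python3 - <<'E'
from h import *
t=manip.read_t()
manip.move_l([0.523,-0.1247,0.066],v=0.08)
for _ in range(1):
    print(manip.move_l([0.523,-0.1247,0.052],v=0.015,force_limit=18),manip.read_ee_pos(),manip.read_ft_force())
    manip.wait(0.3); print(manip.read_ee_pos(),manip.read_ft_force())
p,d,m=look("wrist","w13"); C=cloud(d,m)
manip.move_l([0.523,-0.1247,0.12],v=0.08)
B=[np.pi,0,np.radians(95.0)]
manip.movep([0.523,-0.26,0.20],B)
p,d,m=look("wrist","w14"); C=cloud(d,m)
for n,z0,z1 in [("straightedge",.05,.075)]:
  for o in viewer.outline_of("wrist",n)[:1]:
    k=(o['region'])&(d>0); P=C[k]; P=P[(P[:,2]>z0)&(P[:,2]<z1)]
    print(n,o['conf'],len(P),rect(P)); G=np.c_[P[:,:2]-P[:,:2].mean(0),np.ones(len(P))]; print('slope',np.linalg.lstsq(G,P[:,2],rcond=None)[0])
print(manip.read_t()-t,manip.read_t())
E
```

```text
True [ 0.52320748 -0.12415814  0.05835376] [-1.75584132  1.73469518  6.91376313]
[ 0.52319403 -0.12416303  0.05835764] [-2.3085121  -0.43136718  8.07454175]
straightedge 0.91 5221 (array([ 0.5294, -0.194 ]), 160.0, 23.8, np.float64(5.03))
slope [0.00169739 0.00091569 0.06039662]
3.1167000000000016 37.725
```

View pics/w13.png

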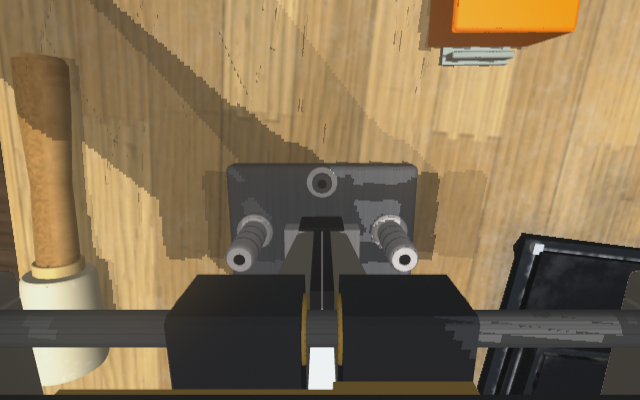

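View pics/w14.png

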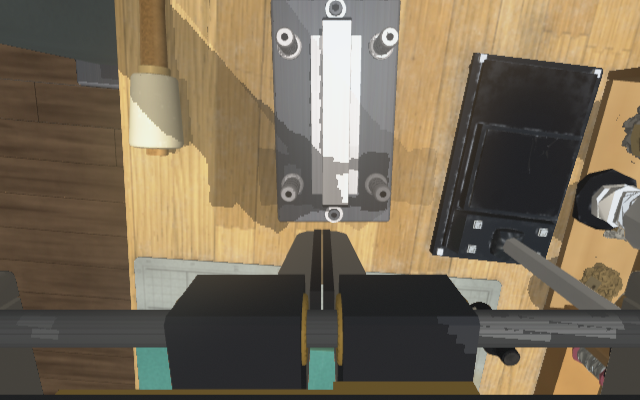

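The second press bottomed at the same height, and the straightedge fell back level without shifting. Now the right end.

```bash
python3 - <<'E'
from h import *
t=manip.read_t()
B=[np.pi,0,np.radians(95.0)]
manip.movep([0.535,-0.2643,0.085],B)
manip.move_l([0.535,-0.2643,0.066],v=0.08,force_limit=6)
for f in (12,18):
    print(manip.move_l([0.535,-0.2643,0.052],v=0.015,force_limit=f),manip.read_ee_pos(),manip.read_ft_force())
    manip.wait(0.3); print(manip.read_ee_pos(),manip.read_ft_force())
    if f==12: manip.move_l([0.535,-0.2643,0.066],v=0.05)
manip.move_l([0.535,-0.2643,0.12],v=0.08)
manip.movep([0.523,-0.26,0.20],B)
p,d,m=look("wrist","w15"); C=cloud(d,m)
for n,z0,z1 in [("straightedge",.05,.075),("die_set",.012,.024)]:
  for o in viewer.outline_of("wrist",n)[:1]:
    k=(o['region'])&(d>0); P=C[k]; P=P[(P[:,2]>z0)&(P[:,2]<z1)]
    print(n,o['conf'],len(P),rect(P)); G=np.c_[P[:,:2]-P[:,:2].mean(0),np.ones(len(P))]; print('slope',np.linalg.lstsq(G,P[:,2],rcond=None)[0])
manip.movep([0.55,-0.06,0.30],B)
p,d,m=look("wrist","w16"); C=cloud(d,m)
for o in viewer.outline_of("wrist","cover")[:2]:
    k=(o['region'])&(d>0); P=C[k]; P=P[(P[:,2]>.035)&(P[:,2]<.055)]
    if len(P)>20: print('cover',o['conf'],len(P),rect(P),np.median(P[:,2]))
print(manip.read_t()-t,manip.read_t())
E
```

```text
True [ 0.53526082 -0.265182    0.05843619] [-1.11564606 -0.10978995  5.85504883]
[ 0.53532732 -0.26519807  0.05846748] [-0.84899203  0.22567065  6.52020178]
True [ 0.53515666 -0.26519868  0.05842445] [-1.54306158  1.07360224  6.80426409]
[ 0.53520114 -0.26521443  0.05844918] [-1.9351655   0.73063202  7.057482  ]
straightedge 0.57 5217 (array([ 0.5292, -0.1936]), 160.1, 24.3, np.float64(4.58))
slope [0.00360029 0.00047044 0.06036685]
die_set 0.59 16024 (array([ 0.5298, -0.1965]), 212.9, 120.2, np.float64(5.06))
slope [-0.00073356  0.00082285  0.01667717]
cover 0.87 6885 (array([0.5997, 0.0606]), 140.8, 60.3, np.float64(5.26)) 0.04752237936910464
cover 0.69 66 (array([ 0.531 , -0.1233]), 38.4, 18.1, np.float64(41.92)) 0.04614693869886222
5.574999999999996 43.3
```

View pics/w16.png

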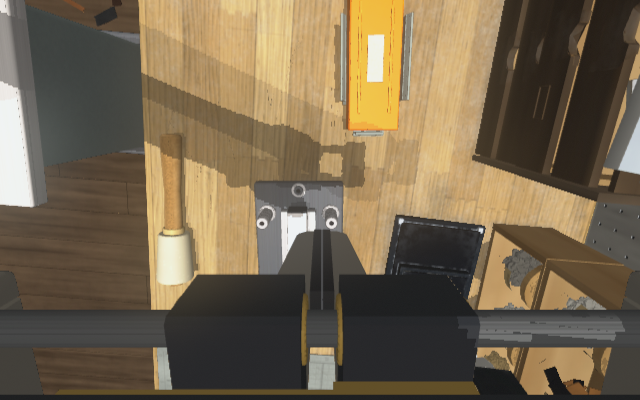

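All good: the cover is seated in the cradle at (375,65), partly cut off by the picture edge. The straightedge is level and the arm is clear. Handing in.

```bash
python3 -c "
from h import *
manip.wait(0.3);print(workorder.close_job(),manip.read_t())"
```

```text
the job is handed in; nothing more can be done
the job is handed in; nothing more can be done
```

The job is done and handed in at about 44 s of the 67 s allowed. No verdict was reported, so what follows rests on my own checks.

**What I did:** I lifted the cover off the die set by its middle and set it on the bench. I took it again by its right end and lowered it into the cradle. I then laid the straightedge along the platen, released it, and pressed first its left and then its right end, twice each.

**Last checks:**
- **Cover:** its top is at 47.5 mm (nominal 47). Just after release it was within about 1 mm of the cradle's centre and flat. In the final picture one end was cut off by the frame, so I rechecked only its height and yaw there, not its position along the cradle.
- **Straightedge:** it is within about 3 mm of the platen's centre and 0.5° of its length. It is level to 0.004 rad, against a limit of 0.02.
- **Left and right presses:** the left end stopped at 58.35 mm and the right at about 58.45 mm fingertip height, and a harder push gave the same height. The limit is 58.8 mm, so the margin is only 0.4 mm. I did not measure the end heights separately.
- **Mallet, glue bottle and tin:** the mallet looks undisturbed in the pictures. I did not measure any of the three again at the end.

**Disagreements:** the scene and side cameras differed from the wrist camera by 4–5 mm in position (the side camera also read the bench about 7 mm high). I used the wrist camera, which matched the fingertip position to within 1 mm where I could compare them across the jaws.

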